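# Back off the marked handwheel of a tensile grip by two turns

## Task

Half of a broken test coupon is still clamped in the tensile grip on the bench. Loosen the jaw by stroking a fingertip over the knurled rim of the handwheel with the orange mark, anticlockwise seen from that wheel's outer end, two full turns, so that the mark ends at the top again. Only push lightly with the fingertip, never pinch the wheel, and leave the coupon standing between the jaws, the other handwheel unturned and everything else where it lies.

Things in the scene. Friction and masses are not known exactly. Their poses are not given: they have to be found in the camera images.
- grip: Dark grey screw-action tensile grip, bolted to the bench. Origin: centre of the underside of its base plate (170 x 130 x 12 mm) on the bench top; z up, y along the clamping screws (axis 100 mm above the bench) towards the handwheel with the orange mark. Its U-shaped yoke is 50 mm along x; cheek tops 127 mm above the bench, cheek outer faces at y = +65 and -65 mm.
- wheel_a_centre (a point): Centre of the marked handwheel, a steel cylinder 70 mm in diameter, axis along y, knurled rim 24 mm wide centred here (top of rim 35 mm above this point and 135 mm above the bench; inner edge 15 mm from the yoke's cheek). Axes as the grip's: y outward, z up. To loosen, the top of the rim moves towards +x. The wheel creeps 1.5 mm outward (+y) for each turn.
- wheel_a (a joint): Angle of the marked handwheel (orange stripe across rim and outer face), rad: 0 at the start, tight, stripe at the top by the orange line on the cheek; +6.283 for each turn of loosening; turns over 4 turns, no stop at two. Friction of about 0.05 N m (1.5 N at the rim) keeps it where it is left. The rim grips a fingertip well (friction about 1): pressing with about 5 N turns it without slip.
- wheel_b (a joint): Angle turned by the plain handwheel on the other side (-y) of the grip, without a mark, rad: 0 at the start; same size and stiffness. To be left alone.
- specimen: Half of a broken aluminium coupon, 4 mm thick, standing upright between the jaws at the grip's centre: tab 20 mm wide, 46 mm tall, neck 12.5 mm wide, top 157 mm above the bench. Origin: centre of its lower end, on the throat floor 72 mm above the bench. Loose once the jaw is backed off; it may then lean a little.
- broken_half: The other half of the coupon, lying on the bench near the grip, 85 x 20 x 4 mm, loose. Origin: underside, at the tab's end face. Bystander.
- spare_jaw: Spare serrated jaw face, steel block 32 x 38 x 20 mm, loose near the grip. Origin: centre of its underside. Bystander.
- clevis_pin: Steel clevis pin standing on its head near the grip, diameter 15 mm, 52 mm tall, loose. Origin: centre of its underside. Bystander.
- platen: Steel compression platen, disc of diameter 90 mm with a stub on top, 40 mm tall, loose. Origin: centre of its underside. Bystander.
- cylinder_steel: Steel sample cylinder, diameter 45 mm, 50 mm tall, loose. Origin: centre of its underside. Bystander.
- cylinder_brass: Brass sample cylinder, diameter 45 mm, 50 mm tall, loose. Origin: centre of its underside. Bystander.
- wrench: Steel wrench lying on the bench, loose. Bystander.
- caliper: Digital caliper lying on the bench, 190 mm long, loose. Origin: underside of the middle of its beam. Bystander.

How it is judged:
By the outcome, as a careful person would: the job done as asked, in the order asked, and still so for the second after the job is handed in, with the robot touching nothing.
It also fails if it takes over 70 s, if anything falls off the work surface, if the arm or the gripper's body presses on something with over 40 N, if the wrist force passes 120 N, or if a joint passes its speed limit or range.

## Robot

A 6-joint arm with a two-finger parallel gripper is mounted at the origin on the work surface. World frame = base frame: x ahead of the robot, y to its left, z up, the work surface at z = 0. Lengths are in m, angles in rad, forces in N, time in s.
With the tool pointing down it reaches from about 0.35 to 0.875 m from the base axis. Payload 4.2 kg.
Tool frame: the origin (TCP) lies at the very end of the fingers, on their centre line; the grasp point (between the pads) lies bot.hold_point_z behind it (bot.hold_point_z is the distance from the TCP to the grasp point, in m); x points along the fingers, z is the direction in which the jaws open and shut, and the axes are right-handed (so a half turn about x gives the same grasp; the last joint's range is limited). The gripper opens to 85 mm and grips with 20 to 120 N. Pads are 22 mm wide; open, the fingers measure 114 mm over their backs; the gripper's body (76 mm by 85 mm) begins 54 mm behind the grasp point. The pads swing forward as they close: fully open they stand 13 mm farther back than shut.
Start: joints at [-1.084, 0.385, 0.008, 0, -1.194, -0.259], TCP at [0.141, -0.609, 0.231] pointing down, gripper open.
Joint ranges: [-3.14, 3.14], [-1.21, 2.06], [-1.07, 1.41], [-3.16, 2.05], [-2.99, -0.16], [-3.1, 3.1]. Speed limits (rad/s): [2.79, 2.79, 3.14, 3.14, 3.14, 3.14].

## Interface

Orientations are given as a unit quaternion [x, y, z, w].
In Python, from station import bot gives the robot as it stands. Calls block until the motion is done:
- bot.movep(position, orientation): joint-space move of the TCP to a pose.
- bot.movel(position, rotation=None, v=0.15, f_stop=None): straight line of the TCP; rotation=None keeps the orientation; v is the mean speed in m/s. With f_stop (N) it stops when the force on the tool has changed by that much, and returns True; else False.
- bot.goto_joints(angles): joint-space move.
- bot.grip(opening): opening from 0.0 (shut) to 1.0 (fully open); the grip force is fixed at half the most; returns when the fingers have stopped.
- bot.hold(seconds).
- bot.ik(position, orientation): joint angles nearest the present ones, or None.
- bot.get_image(name): name is "side" or "top" or "wrist"; returns the picture (384x512x3 uint8, blue, green, red); there is no depth.
- bot.camera_model(name): a dict with "fovy" (degrees; the focal length in pixels is half the picture's height over the tangent of half this angle, whatever the lens; pixels are square), "cx", "cy" (the principal point, pixels), "R" (3x3) and "t" (3): a world point X has camera coordinates R X + t. Camera axes: x right, y down, z forward; pixel columns grow to the right and rows downward; lengths in m; the calibration is good to about 2 mm. A picture is of the moment at which its call begins: read the wrist's pose just before it. camera_model takes no time and is no camera call; for the wrist camera it gives the pose at the moment of the call.
A pose or a line that the arm cannot do raises bot.Unreachable and nothing moves.
- bot.sign_off(): hands the job in, once; it reports no verdict.
Trained networks look in the newest picture that a camera, given by its name, has taken for a name from the list of things; names that differ only in an ending like _2 or _b are one class to them, and where a whole thing is asked for, a point or a joint stands for the part that bears it (a point fixed in the world has none). Each returns a list of dicts, best first, with "p" (0 to 1); they miss things now and then, are a little off and sometimes report something else, mostly with a low value. They report only what shows in the picture. A call takes as long as a camera call.
- bot.recognise(camera, thing): "rect" ([left, top, right, bottom] in pixels, round what is visible of it).
- bot.outline_of(camera, thing): "region" (384x512 bool, what is visible of it) and "rect" ([left, top, right, bottom] in pixels, round what is visible of it).
- bot.landmark_of(camera, thing): "uv" ([column, row] in pixels: a listed point, or the origin of a listed thing).
Readings, each from a call of its own:
- bot.current_clock(): time.
- bot.current_joint_pos(): joint angles.
- bot.current_qd(): joint speeds.
- bot.current_tau(): joint torques, N m.
- bot.current_ee_pos(): TCP position.
- bot.current_eef_rot(): TCP orientation.
- bot.current_force(): force on the tool from outside, world axes, zero at the start.
- bot.current_ft_torque(): the same for the moment, N m.
- bot.current_opening(): opening from 0.0 (shut) to 1.0 (fully open).
Only numpy, scipy, OpenCV 4.12 (cv2) and the standard library are available. Lean on these libraries where they do the work, as an engineer would, in place of code of your own. Each camera call takes 0.05 s, during which the arm holds its last target. There are 200 camera calls.

## Working session

There is one attempt and no reset: what is moved stays moved. The work goes in short steps, each a Python script; the robot and the scene stay as the last script left them, time stands still between calls to the robot, and variables do not carry over. Pictures are saved under pics/ and viewed, about 8 in all and at most 12, crops included, and the job is handed in when it is done.

```bash
mkdir -p pics; ls
python3 - <<'E'
from station import bot
import cv2,numpy as np
for c in ("side","top"):
    im=bot.get_image(c); cv2.imwrite(f"pics/{c}0.png",im)
    for t in("grip","wheel_a_centre","specimen"):
        try: print(c,t,[(np.round(d['uv'],1).tolist(),round(d['p'],2)) for d in bot.landmark_of(c,t)[:3]])
        except Exception as e: print(c,t,e)
    m=bot.camera_model(c); print({k:np.round(v,3).tolist() for k,v in m.items()})
print(bot.hold_point_z,bot.current_clock(),bot.current_eef_rot())
cv2.imwrite("pics/both.png",np.hstack([cv2.imread("pics/side0.png"),cv2.imread("pics/top0.png")])[:, :])
E
```

```text
pics
side grip [([287.1, 195.8], 0.63), ([174.3, 263.9], 0.42)]
side wheel_a_centre [([294.8, 181.0], 0.69)]
side specimen []
{'fovy': 54.712, 'cx': 256.44, 'cy': 187.159, 'R': [[-0.909, -0.416, -0.003], [-0.227, 0.502, -0.834], [0.349, -0.758, -0.551]], 't': [0.518, 0.199, 0.953]}
top grip [([300.9, 201.1], 0.72)]
top wheel_a_centre [([274.9, 223.3], 0.9)]
top specimen [([301.4, 205.2], 0.54)]
{'fovy': 46.148, 'cx': 256.88, 'cy': 191.775, 'R': [[0.016, -1.0, -0.018], [-0.992, -0.014, -0.128], [0.128, 0.02, -0.992]], 't': [-0.005, 0.555, 1.21]}
0.0187 0.4 [-0.5535005   0.43987547  0.55366269  0.44000499]
```

View pics/side0.png

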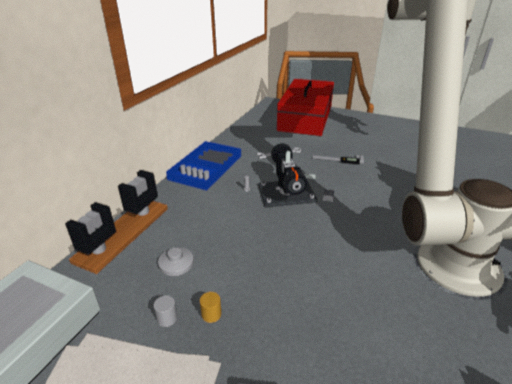

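View pics/top0.png

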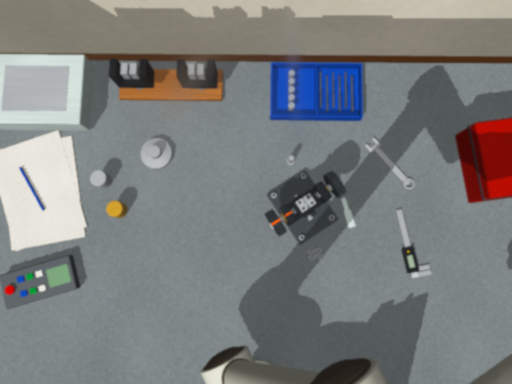

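The side view shows the marked wheel at about (292,182), facing the camera with its stripe up. In the top view it is at about (275,222), with the grip at about (305,203). Next I'll localise it and move the wrist camera over the wheel.

```bash
cat > h.py <<'E'
from station import bot
import cv2,numpy as np
from scipy.spatial.transform import Rotation as Ro
def ray(c,uv,m=None):
    m=m or bot.camera_model(c); f=192/np.tan(np.radians(m['fovy'])/2)
    R=np.array(m['R']);t=np.array(m['t'])
    d=R.T@np.array([(uv[0]-m['cx'])/f,(uv[1]-m['cy'])/f,1]); return -R.T@t,d
def onz(c,uv,z,m=None):
    o,d=ray(c,uv,m); return o+d*(z-o[2])/d[2]
def proj(X,m):
    f=192/np.tan(np.radians(m['fovy'])/2); p=np.array(m['R'])@X+np.array(m['t'])
    return f*p[:2]/p[2]+[m['cx'],m['cy']]
def orient(yaw,tilt,s=1,sw=0):
    # grip frame yaw = direction of grip x; tool x towards wheel axis, contact at angle tilt from top towards +x
    g=Ro.from_euler('z',yaw)*Ro.from_euler('y',tilt)
    x=np.array([0,0,-1.]); y=np.array([0,s,0.]) if not sw else np.array([s,0.,0])
    M=np.c_[x,y,np.cross(x,y)]
    return (g*Ro.from_matrix(M)).as_quat()
E
python3 - <<'E'
from h import *
w=onz("top",[274.9,223.3],.1); w2=onz("side",[294.8,181],.1); g=onz("top",[300.9,201.1],0); g2=onz("side",[287.1,195.8],0); s=onz("top",[301.4,205.2],.072)
print(w,w2,g,g2,s)
c=(g+s)/2; d=w-c; yaw=np.arctan2(d[1],d[0])-np.pi/2; print("d",np.hypot(*d[:2]),"yaw",yaw)
for sw in(0,1):
  for sg in(1,-1):
    for a in (-60,-40,0,40,60):
      t=np.radians(a); ax=np.array([np.cos(yaw),np.sin(yaw),0])
      q=bot.ik(w+.035*(np.sin(t)*ax+[0,0,np.cos(t)]),orient(yaw,t,sg,sw)); print(sw,sg,a,None if q is None else np.round(q,2))
E
```

```text
[ 0.46467462 -0.04656575  0.1       ] [ 0.46912925 -0.05464208  0.1       ] [ 0.53445581 -0.12150502  0.        ] [ 0.50971713 -0.10964591  0.        ] [ 0.51561317 -0.11724309  0.072     ]
d 0.09457464480275012 yaw 0.6921900112210633
0 1 -60 [-0.66  0.34 -0.55 -1.37 -1.04 -0.79]
0 1 -40 [-0.28  0.16 -0.51 -0.95 -0.71 -1.48]
0 1 0 [ 0.25  0.22 -0.5   0.   -0.85 -2.7 ]
0 1 40 [ 0.39  0.56 -0.24  0.19 -1.44 -2.93]
0 1 60 [ 0.42  0.76 -0.13  0.24 -1.71 -2.97]
0 -1 -60 [-0.66  0.34 -0.55 -1.37 -1.04  2.35]
0 -1 -40 [-0.28  0.16 -0.51 -0.95 -0.71  1.66]
0 -1 0 [ 0.25  0.22 -0.5   0.   -0.85  0.44]
0 -1 40 [ 0.39  0.56 -0.24  0.19 -1.44  0.21]
0 -1 60 [ 0.42  0.76 -0.13  0.24 -1.71  0.17]
1 1 -60 [-0.66  0.34 -0.55 -1.37 -1.04 -2.36]
1 1 -40 [-0.28  0.16 -0.51 -0.95 -0.71 -3.05]
1 1 0 [ 0.25  0.22 -0.5   0.   -0.85  2.01]
1 1 40 [ 0.39  0.56 -0.24  0.19 -1.44  1.78]
1 1 60 [ 0.42  0.76 -0.13  0.24 -1.71  1.74]
1 -1 -60 [-0.66  0.34 -0.55 -1.37 -1.04  0.78]
1 -1 -40 [-0.28  0.16 -0.51 -0.95 -0.71  0.09]
1 -1 0 [ 0.25  0.22 -0.5   0.   -0.85 -1.13]
1 -1 40 [ 0.39  0.56 -0.24  0.19 -1.44 -1.36]
1 -1 60 [ 0.42  0.76 -0.13  0.24 -1.71 -1.4 ]
```

Run:
```python
from h import *
yaw=.692
bot.grip(0.0)
bot.movep([.466,-.05,.30],orient(yaw,0,-1))
m=bot.camera_model("wrist"); im=bot.get_image("wrist"); cv2.imwrite("pics/w1.png",im)
import pickle; pickle.dump(m,open("m1.pkl","wb"))
R=np.array(m['R']);print("cam",-R.T@m['t'],R[2],m['fovy'])
for t in("grip","wheel_a_centre","specimen"):
    print(t,[(np.round(d['uv'],1).tolist(),round(d['p'],2)) for d in bot.landmark_of("wrist",t)[:3]])
print(proj(np.array([.466,-.05,.1]),m),bot.current_clock(),bot.current_force())
```

```text
cam [ 0.51411428 -0.10609119  0.4425519 ] [-0.1814126   0.22019064 -0.95843912] 62.216504175840974
grip [([262.8, 80.6], 0.67)]
wheel_a_centre [([13.2, 241.4], 0.74), ([255.3, 165.5], 0.6)]
specimen [([262.0, 77.2], 0.66)]
[259.01755156 164.22045188] 3.6833 [-0.54756317  0.28651419 -0.84976398]
```

View pics/w1.png

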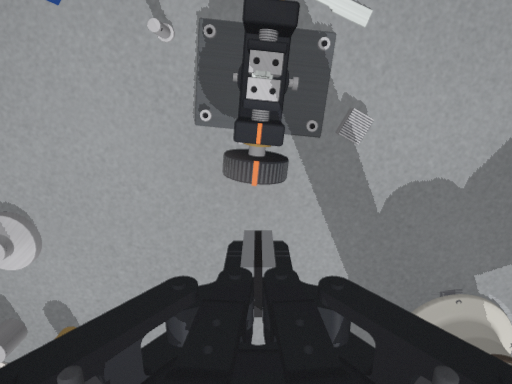

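The wrist view shows the plate corners at about (200,18), (335,31), (322,136) and (195,124). The marked wheel's rim spans x 223–288 and its stripe runs (257,160)–(255,186). No tool clearance problems show. I'll fit the grip pose from the corners and cross-check it on the stripe.

Run:
```python
from h import *
import pickle; m=pickle.load(open("m1.pkl","rb"))
C=[onz("wrist",p,.012,m) for p in((200,18),(335,31),(322,136),(195,124))]
for i in range(4): print(np.round(C[i],4), np.linalg.norm(C[i]-C[(i+1)%4]))
c=np.mean(C,0); v=(C[2]+C[3]-C[0]-C[1])[:2]; u=(C[0]+C[3]-C[1]-C[2])[:2]
print("centre",c,"yaw y",np.arctan2(v[1],v[0])-np.pi/2,"yaw x",np.arctan2(u[1],u[0]))
a=onz("wrist",(257,160),.135,m);b=onz("wrist",(255.5,185),.135,m);print("stripe",a,b,np.linalg.norm(a-b),(a+b)/2, np.arctan2(*(b-a)[1::-1])-np.pi/2)
l=onz("wrist",(257.8,77),.118,m)
yaw=np.arctan2(v[1],v[0])-np.pi/2
W=c[:2]+.092*np.array([-np.sin(yaw),np.cos(yaw)]);print("wheel from plate",W)
Wm=onz("wrist",(255.3,165.5),.1,m);print("landmark",Wm)
im=cv2.imread("pics/w1.png")
for dx,dz in((0,35),(35,0),(-35,0)):
  for y in(80,104):
    p=np.array([c[0]+dx*.001*np.cos(yaw)-y*.001*np.sin(yaw),c[1]+dx*.001*np.sin(yaw)+y*.001*np.cos(yaw),.1+dz*.001]);print(dx,dz,y,proj(p,m).round(1))
```

```text
[ 0.6247 -0.1299  0.012 ] 0.16597263066059378
[ 0.4879 -0.2239  0.012 ] 0.12873620828548993
[ 0.4129 -0.1193  0.012 ] 0.17072397960857388
[ 0.5542 -0.0235  0.012 ] 0.12763788473013718
centre [ 0.51991448 -0.12418529  0.012     ] yaw y 0.6037066597543701 yaw x 0.5988624780254181
stripe [ 0.47513709 -0.05773194  0.135     ] [ 0.46008488 -0.0370569   0.135     ] 0.025573935863817916 [ 0.46761098 -0.04739442  0.135     ] 0.6292964524588665
wheel from plate [ 0.46768628 -0.04844748]
landmark [ 0.46824162 -0.04629545  0.1       ]
0 35 80 [257.9 159.9]
0 35 104 [255.8 183.4]
35 0 80 [225.7 150.8]
35 0 104 [224.5 172.3]
-35 0 80 [289.9 156.3]
-35 0 104 [287.4 177.5]
```

```bash
cat >> h.py <<'E'
YAW=.602; W=np.array([.4677,-.0480,.1]); AX=np.array([np.cos(YAW),np.sin(YAW),0]); AY=np.array([-np.sin(YAW),np.cos(YAW),0])
def nrm(t): return np.sin(t)*AX+np.array([0,0,np.cos(t)])
def pose(deg,r,off=.002):
    t=np.radians(deg); return W+off*AY+r*nrm(t),orient(YAW,t,-1)
def F(deg,f0):
    f=np.array(bot.current_force())-f0; t=np.radians(deg); n=nrm(t); tg=np.cos(t)*AX-np.array([0,0,np.sin(t)])
    return f@n,f@tg,f@AY
def stroke(a0,a1,step=8,v=.05,target=5.,kp=4e-5,log=True,lift=.058,rs=.040):
    bot.movep(*pose(a0,lift)); 
    p,q=pose(a0,rs); bot.movel(p,q,v=.1)
    f0=np.array(bot.current_force())
    p,q=pose(a0,.031); hit=bot.movel(p,q,v=.02,f_stop=3.)
    r=(np.array(bot.current_ee_pos())-W)@nrm(np.radians(a0))
    if log: print("hit",hit,"r",round(r*1e3,2),np.round(F(a0,f0),1),bot.current_clock())
    if not hit: bot.movel(*pose(a0,lift)); return
    n=max(1,round(abs(a1-a0)/step)); L=[]
    for a in np.linspace(a0,a1,n+1)[1:]:
        fn=F(a,f0)[0]; r+=np.clip(kp*(fn-target),-3e-4,3e-4)
        p,q=pose(a,r); bot.movel(p,q,v=v); L.append(np.round([r*1e3,*F(a,f0)],1))
    if log: print("\n".join(map(str,[x.tolist() for x in L])))
    bot.movel(*pose(a1,lift),v=.1); print("free",np.round(F(a1,f0),1),bot.current_clock())
E
python3 - <<'E'
from h import *
stroke(-20,60)
bot.movep([.466,-.05,.27],orient(YAW,0,-1))
im=bot.get_image("wrist"); cv2.imwrite("pics/w2.png",cv2.resize(im[60:240,150:390],None,fx=2,fy=2))
print(bot.current_clock())
E
```

```text
hit True r 35.02 [ 5.4 -0.5  2.5] 5.0333
[35.0, 2.0, 1.4, 0.2]
[34.9, 1.4, 0.6, 0.6]
[34.8, 2.4, 1.9, -1.0]
[34.7, 3.9, 1.0, -1.7]
[34.6, 5.2, 1.1, 1.1]
[34.7, 4.9, 1.0, 1.5]
[34.7, 5.1, 0.6, 0.6]
[34.7, 4.8, 1.4, 0.6]
[34.7, 6.5, 1.5, 0.6]
[34.7, 7.0, 1.7, 0.2]
free [-0.2  0.4  1.2] 8.375
9.2
```

View pics/w2.png

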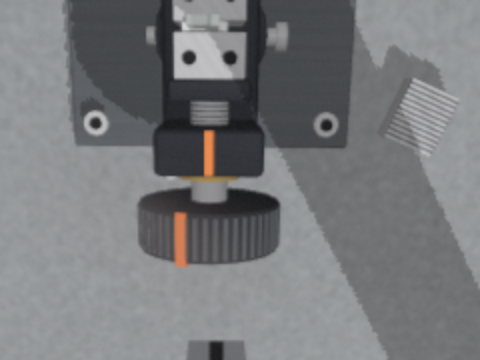

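The crop shows the stripe at (180,238), left of the cheek line at x≈209. That is the loosening direction, but only about 22°, so the finger mostly slipped: my in-motion force readings were biased by tool inertia. I'll do an instrumented stroke, with a picture and a settled force at each segment.

```bash
cat >> h.py <<'E'
import pickle
def orange(im):
    h=cv2.cvtColor(im,cv2.COLOR_BGR2HSV); return (cv2.inRange(h,(3,140,90),(18,255,255))>0)
def angle(im,m,off_y=0.):
    """fit wheel angle: project rim stripe points, score orange at them (only camera-facing)"""
    o=orange(im); R=np.array(m['R']); cam=-R.T@np.array(m['t']); best=[]
    for a in range(0,360,3):
        t=np.radians(a); n=nrm(t); s=[]
        for y in np.linspace(-.010,.010,9):
            X=W+(y+off_y)*AY+.035*n
            if (cam-X)@n<.01*np.linalg.norm(cam-X): break
            u=np.round(proj(X,m)).astype(int)
            s.append(0<=u[0]<512 and 0<=u[1]<384 and o[u[1],u[0]])
        else: best.append((np.mean(s),a))
    mx=max(best)[0] if best else 0
    if mx<.3: return None,mx
    return np.degrees(np.angle(np.mean([np.exp(1j*np.radians(a)) for s,a in best if s>.8*mx])))%360,mx
E
python3 - <<'E'
from h import *
a0,a1=-30,60; D=[]
bot.movep(*pose(a0,.058)); p,q=pose(a0,.038); bot.movel(p,q,v=.1)
bot.get_image("wrist"); f0=np.array(bot.current_force())
hit=bot.movel(pose(a0,.031)[0],v=.015,f_stop=3.); r=(np.array(bot.current_ee_pos())-W)@nrm(np.radians(a0))
def rec(a):
    m=bot.camera_model("wrist"); im=bot.get_image("wrist"); D.append((im,m)); f=F(a,f0)
    e=np.array(bot.current_ee_pos())-W; t=np.radians(a)
    print(a,"r",round(r*1e3,2),"real",round(1e3*e@nrm(t),2),"f",np.round(f,1),"wheel",angle(im,m)); return f[0]
print(hit); fn=rec(a0)
for a in np.linspace(a0,a1,10)[1:]:
    r+=np.clip(6e-5*(fn-6),-4e-4,4e-4); p,q=pose(a,r); bot.movel(p,q,v=.04); fn=rec(a)
bot.movel(*pose(a1,.058),v=.1); rec(a1)
pickle.dump(D,open("D.pkl","wb")); print(bot.current_clock())
cv2.imwrite("pics/w3.png",np.hstack([cv2.resize(D[i][0][100:340,100:420],(400,300)) for i in(1,-2)]))
E
```

```text
True
-30 r 35.06 real 35.04 f [4.6 0.9 0.4] wheel (np.float64(28.5), np.float64(1.0))
-20.0 r 34.97 real 35.13 f [1.5 0.9 0.7] wheel (np.float64(27.0), np.float64(1.0))
-10.0 r 34.7 real 35.03 f [ 1.8  1.2 -0.8] wheel (np.float64(24.000000000000004), np.float64(0.8888888888888888))
0.0 r 34.46 real 34.97 f [ 4.2  1.9 -3.1] wheel (np.float64(19.500000000000004), np.float64(0.4444444444444444))
10.0 r 34.35 real 34.91 f [ 5.6  2.4 -1.4] wheel (None, np.float64(0.1111111111111111))
20.0 r 34.32 real 34.85 f [6.7 1.5 1. ] wheel (None, np.float64(0.2222222222222222))
30.0 r 34.36 real 34.81 f [7.2 1.6 1. ] wheel (None, np.float64(0.2222222222222222))
40.0 r 34.44 real 34.78 f [6.2 1.2 1. ] wheel (np.float64(28.5), np.float64(0.4444444444444444))
50.0 r 34.45 real 34.74 f [7.2 1.9 0.2] wheel (np.float64(29.999999999999996), np.float64(0.5555555555555556))
60.0 r 34.52 real 34.69 f [ 6.7  1.8 -0.1] wheel (np.float64(34.50000000000001), np.float64(1.0))
60 r 34.52 real 56.44 f [0.  0.6 0.6] wheel (np.float64(36.0), np.float64(1.0))
14.725
```

View pics/w3.png

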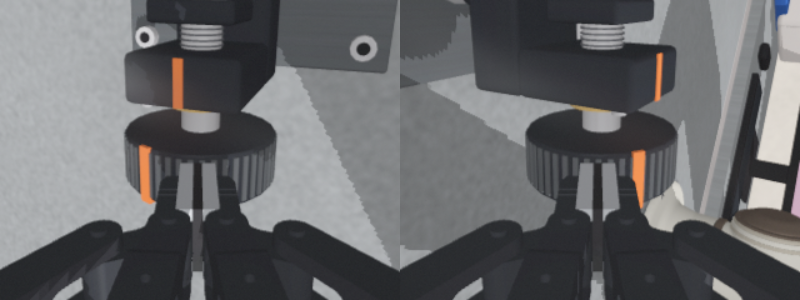

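The stripe is at about 28° before and about 34° after (the left and right frames show the tip still centred on the rim). Contact seems to be lost while moving, because the tilting arm tracks poorly at that speed. I'll test a slower stroke in the tilt range where the wrist joints move less.

Run:
```python
from h import *
a0,a1=-5,55; D=[]
bot.movep(*pose(a0,.050)); p,q=pose(a0,.037); bot.movel(p,q,v=.1)
bot.get_image("wrist"); f0=np.array(bot.current_force())
hit=bot.movel(pose(a0,.031)[0],v=.015,f_stop=3.); r=(np.array(bot.current_ee_pos())-W)@nrm(np.radians(a0))
def rec(a,img=1):
    fq=F(a,f0); e=np.array(bot.current_ee_pos())-W; t=np.radians(a); w=None
    real=np.degrees(np.arctan2(e@AX,e[2]))
    if img:
        m=bot.camera_model("wrist"); im=bot.get_image("wrist"); D.append((im,m)); w=angle(im,m)
    f=F(a,f0)
    print(round(a,1),"r",round(r*1e3,2),"real",round(1e3*e@nrm(t),2),round(real,1),"f moving",np.round(fq,1),"f",np.round(f,1),"Mt",np.round(bot.current_ft_torque(),2),"wheel",w and np.round(w,2),round(bot.current_clock(),2)); return f[0]
print(hit); fn=rec(a0)
r=.0346
bot.movel(pose(a0,r)[0],v=.01); fn=rec(a0)
for i,a in enumerate(np.linspace(a0,a1,13)[1:]):
    p,q=pose(a,r); bot.movel(p,q,v=.02); fn=rec(a,i%3==2); r+=np.clip(3e-5*(fn-7),-2e-4,2e-4)
bot.movel(*pose(a1,.050),v=.1); rec(a1)
print(bot.current_clock())
```

```text
TrueTraceback (most recent call last):
  File "<stdin>", line 13, in <module>
  File "<stdin>", line 12, in rec
    return _wrapfunc(a, 'round', decimals=decimals, out=out)
    return _wrapit(obj, method, *args, **kwds)
    result = getattr(arr, method)(*args, **kwds)
TypeError: unsupported operand type(s) for *: 'NoneType' and 'float'
```

```bash
cat > t.py <<'E'
from h import *
def rec(a,f0,r,img=1):
    fq=F(a,f0); e=np.array(bot.current_ee_pos())-W; t=np.radians(a); w=None
    real=np.degrees(np.arctan2(e@AX,e[2]))
    if img:
        m=bot.camera_model("wrist"); im=bot.get_image("wrist"); w=angle(im,m)[0]
    f=F(a,f0)
    print(round(a,1),"r",round(r*1e3,2),"real",round(1e3*e@nrm(t),2),round(real,1),"mov",np.round(fq,1),"f",np.round(f,1),"wheel",w,round(bot.current_clock(),2)); return f[0]
E
python3 - <<'E'
from t import *
a0,a1=-5,55
bot.movel(pose(a0,.038)[0],v=.05); f0=np.array(bot.current_force()); rec(a0,f0,.038)
r=.0346
bot.movel(pose(a0,r)[0],v=.02); fn=rec(a0,f0,r)
for i,a in enumerate(np.linspace(a0,a1,13)[1:]):
    p,q=pose(a,r); bot.movel(p,q,v=.02); fn=rec(a,f0,r,i%3==2); r+=np.clip(3e-5*(fn-7),-2e-4,2e-4)
bot.movel(*pose(a1,.050),v=.1); rec(a1,f0,r)
E
```

```text
-5 r 38.0 real 37.94 -5.2 mov [0. 0. 0.] f [-0.   0.6 -2.2] wheel None 16.62
-5 r 34.6 real 34.97 -4.6 mov [ 5.1 -0.3 -0.6] f [ 6.  -0.8 -0.9] wheel None 16.98
0.0 r 34.6 real 34.99 2.7 mov [ 3.7  1.4 -3.7] f [ 3.7  1.4 -3.7] wheel None 17.28
5.0 r 34.5 real 34.9 6.3 mov [6.8 0.3 0.7] f [6.8 0.3 0.7] wheel None 17.58
10.0 r 34.49 real 34.89 11.5 mov [7.5 0.2 0.6] f [6.1 1.4 1.6] wheel None 17.93
15.0 r 34.47 real 34.89 16.8 mov [7.9 1.1 2.9] f [7.9 1.1 2.9] wheel None 18.23
20.0 r 34.49 real 34.85 22.1 mov [6.9 0.5 2.5] f [6.9 0.5 2.5] wheel None 18.53
25.0 r 34.49 real 34.88 27.5 mov [6.3 0.7 1.9] f [7.  0.7 1.6] wheel None 18.88
30.0 r 34.49 real 34.82 32.5 mov [6.3 0.1 1.2] f [6.3 0.1 1.2] wheel None 19.18
35.0 r 34.47 real 34.84 37.8 mov [6.8 0.  0.2] f [6.8 0.  0.2] wheel None 19.48
40.0 r 34.47 real 34.79 42.6 mov [6.2 0.4 0.3] f [ 6.   0.7 -0.6] wheel None 19.83
45.0 r 34.44 real 34.77 47.1 mov [7.  1.1 0. ] f [7.  1.1 0. ] wheel None 20.13
50.0 r 34.43 real 34.72 52.3 mov [6.3 0.8 0.1] f [6.3 0.8 0.1] wheel None 20.43
55.0 r 34.41 real 34.72 57.5 mov [ 7.   0.1 -0.5] f [ 6.1  0.9 -1.7] wheel None 20.78
55 r 34.39 real 48.97 55.2 mov [-0.3 -0.9 -0.6] f [-1.1 -1.6 -1.3] wheel 50.99999999999999 21.14
```

The evidence now fits. The mark was hidden under the tip from -5° and reappeared at 51° once I lifted, so this stroke probably stuck. The earlier joint-space return probably dipped and dragged the wheel back. I'll switch to straight-line returns at a higher clearance and use coarser chords, and check the angle before and after the stroke.

```bash
cat >> t.py <<'E'
def look():
    m=bot.camera_model("wrist"); im=bot.get_image("wrist"); return im,angle(im,m)[0]
def st(a0,a1,n,r=.0345,lift=.062,v=.04,target=7,first=False):
    p,q=pose(a0,lift)
    bot.movel(p,q,v=.08); im0,w0=look()
    f0=np.array(bot.current_force())
    bot.movel(pose(a0,r)[0],v=.06); fn=F(a0,f0)[0]; L=[fn]
    for a in np.linspace(a0,a1,n+1)[1:]:
        r+=np.clip(2e-5*(fn-target),-1e-4,1e-4); r=np.clip(r,.0338,.0349)
        p,q=pose(a,r); bot.movel(p,q,v=v); fn=F(a,f0)[0]; L.append(fn)
    bot.movel(pose(a1,lift)[0],v=.1); im1,w1=look()
    print("wheel",w0,"->",w1,"fn",np.round(L,1),"r",round(r*1e3,2),round(bot.current_clock(),2)); return im0,im1
E
python3 - <<'E'
from t import *
print(bot.ik(*pose(73,.0345)),bot.ik(*pose(73,.062)))
bot.movel(pose(55,.062)[0],v=.1)
i0,i1=st(-11,73,7)
cv2.imwrite("pics/w4.png",np.hstack([cv2.resize(i[100:340,100:420],(400,300)) for i in(i0,i1)]))
E
```

```text
[ 0.39392538  0.89815551 -0.02234351  0.2111338  -1.9111082   0.13306732] [ 0.40130032  0.91792336  0.05623885  0.20838348 -1.96959898  0.14133634]
wheel 64.5 -> 65.99999999999999 fn [11.3  3.6  4.3  4.   5.2  5.1  5.6  7.6] r 34.3 26.35
```

View pics/w4.png

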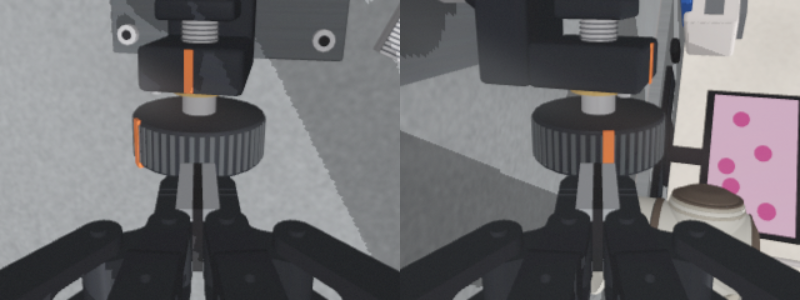

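The stripe went from about 59° (left frame) to about 64° (right frame), so the finger still slipped. Suspicion: each `movel` restarts from the actual pose, which drops the preload at every segment. A decisive short test: (A) one straight tangential stroke at fixed orientation, then (B) one 20° co-rotating segment.

Run:
```python
from t import *
def tgt(a): t=np.radians(a); return np.cos(t)*AX-np.array([0,0,np.sin(t)])
def s(tag,a,f0):
    e=np.array(bot.current_ee_pos())-W-.002*AY; print(tag,"n,tg,y mm",np.round([1e3*e@nrm(np.radians(a)),1e3*e@tgt(a),1e3*e@AY],2),"f",np.round(F(a,f0),1),"M",np.round(bot.current_ft_torque(),2),round(bot.current_clock(),2))
a=25
p,q=pose(a,.045); bot.movel(p-.006*tgt(a),q,v=.08); _,w=look(); print("w",w)
f0=np.array(bot.current_force()); s("free",a,f0)
bot.movel(pose(a,.0345)[0]-.006*tgt(a),v=.04); s("press",a,f0)
bot.movel(pose(a,.0345)[0]+.006*tgt(a),v=.04); s("A end",a,f0); im,w=look(); print("w",w); s("A settled",a,f0)
cv2.imwrite("pics/A.png",im)
bot.movel(pose(a,.040)[0]+.006*tgt(a),v=.1)
p,q=pose(15,.040); bot.movel(p,q,v=.08); bot.movel(pose(15,.0345)[0],v=.04); _,w=look();s("B0",15,f0); print("w",w)
p,q=pose(35,.0345); bot.movel(p,q,v=.04); s("B end",35,f0); _,w=look(); print("w",w); s("B settled",35,f0)
bot.movel(pose(35,.045)[0],v=.1); print(look()[1])
```

```text
w 72.0
free n,tg,y mm [44.43 -5.45  0.07] f [0. 0. 0.] M [ 0.49 -0.73  0.02] 27.39
press n,tg,y mm [ 3.485e+01 -4.840e+00  2.000e-02] f [ 4.2 -0.9  2. ] M [ 1.01 -0.48 -0.25] 27.81
A end n,tg,y mm [34.79  6.87 -0.05] f [ 6.3 -0.6  2.3] M [ 0.95 -0.49 -0.23] 28.26
w 99.0
A settled n,tg,y mm [34.82  6.85 -0.06] f [ 5.7 -0.2  1.9] M [ 0.96 -0.54 -0.24] 28.31
B0 n,tg,y mm [34.88  0.95 -0.38] f [ 6.6 -2.3  0.9] M [ 0.24 -0.02 -0.08] 29.23
w None
B end n,tg,y mm [34.85  3.27 -0.42] f [ 4.5  0.6 -1.3] M [ 0.7  -1.43  0.19] 29.73
w 97.5
B settled n,tg,y mm [34.84  2.36 -0.38] f [ 4.7  0.5 -0.7] M [ 0.63 -1.48  0.22] 29.77
94.5
```

Test A (pure translation) turned the wheel cleanly by about 20°. Test B (rotating the tool) slipped. I'll use only fixed-orientation straight strokes, in a triangular stroke and return cycle.

```bash
cat >> t.py <<'E'
A0=25
def tgt(a): t=np.radians(a); return np.cos(t)*AX-np.array([0,0,np.sin(t)])
def P(r,x,off=.002): return pose(A0,r,off)[0]+x*tgt(A0)
def cyc(x0=-.012,x1=.012,r=.0344,f0=None,img=True,off=.002):
    w=None
    bot.movel(P(.043,0,off),v=.08)
    if img: _,w=look()
    g=np.array(bot.current_force())
    bot.movel(P(r,x0,off),v=.06); bot.movel(P(r,x1,off),v=.06); f=F(A0,g)
    print("w before",w,"f",np.round(f,1),round(bot.current_clock(),2),flush=True)
E
python3 - <<'E'
from t import *
p,q=pose(A0,.045); bot.movel(p,q,v=.08)
for i in range(3): cyc()
bot.movel(P(.045,.0),v=.1); im,w=look(); print(w)
E
```

```text
w before 99.0 f [1.  1.4 1.2] 31.66
w before None f [1.3 1.4 0.5] 32.99
w before None f [ 0.4  1.7 -0.2] 34.33
None
```

Run:
```python
from t import *
m=bot.camera_model("side"); im=bot.get_image("side"); c=proj(W+.014*AY,m); print("face centre",c)
for a in(0,90,180,270): print(a,proj(W+.0135*AY+.03*nrm(np.radians(a)),m).round(1))
x,y=c.round().astype(int); cr=cv2.resize(im[y-30:y+30,x-40:x+40],None,fx=8,fy=8,interpolation=cv2.INTER_CUBIC)
cv2.imwrite("pics/s1.png",cr); o=orange(im); vs,us=np.nonzero(o[y-30:y+30,x-40:x+40]); print(us*8,vs*8)
```

```text
face centre [295.72514857 184.75123914]
0 [296.3 175.9]
90 [285.7 185.7]
180 [295.1 193.1]
270 [305.6 183.7]
[320 328 320 328 320 328 320 328 328] [288 288 296 296 304 304 312 312 320]
```

View pics/s1.png

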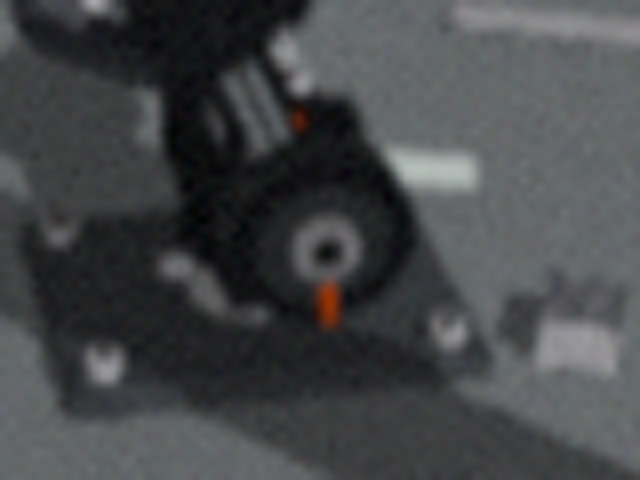

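The side crop shows the stripe at the bottom of the face, at (328,305) against a hub centre of (325,250). That puts the wheel at about 187°, so 31° per cycle. I'll continue, measuring the angle with the side camera.

```bash
cat >> t.py <<'E'
def side():
    m=bot.camera_model("side"); im=bot.get_image("side"); o=orange(im); c=proj(W+.0145*AY,m)+[.3,.3]
    B=np.c_[proj(W+.0145*AY+.03*AX,m)-proj(W+.0145*AY-.03*AX,m),proj(W+[0,0,.03]+.0145*AY,m)-proj(W-[0,0,.03]+.0145*AY,m)]/.06
    vs,us=np.nonzero(o); q=np.linalg.solve(B,(np.c_[us,vs]-c).T); k=(np.hypot(*q)<.034)
    if k.sum()<3: return None,int(k.sum())
    d=q[:,k].mean(1); return round(np.degrees(np.arctan2(*d))%360,1),int(k.sum())
E
python3 - <<'E'
from t import *
print(side())
for i in range(8):
    cyc(img=False)
    if i in(3,):
        print("side",side())
bot.movel(P(.045,0),v=.1); print(look()[1],side(),bot.current_clock())
E
```

```text
(np.float64(186.1), 8)
w before None f [-0.2  1.4 -1.1] 35.98
w before None f [ 1.4  1.8 -0.1] 37.27
w before None f [1.3 1.4 0.8] 38.55
w before None f [1.9 1.5 0.3] 39.83
side (np.float64(323.1), 10)
w before None f [ 0.6  1.2 -0.5] 41.17
w before None f [ 0.5  1.9 -1.1] 42.45
w before None f [0.9 1.3 0.9] 43.73
w before None f [0.3 0.1 0.5] 45.02
None (np.float64(104.6), 12) 45.425
```

Run:
```python
from t import *
for i in range(6):
    cyc(img=False)
bot.movel(P(.055,.0),v=.1); im,w=look(); print(w,side(),bot.current_clock())
cv2.imwrite("pics/w5.png",im[60:360,80:440])
```

```text
w before None f [ 0.9  0.8 -0.7] 46.62
w before None f [0.3 1.5 1.2] 47.91
w before None f [ 1.5  0.7 -1.6] 49.19
w before None f [ 3.   1.2 -1.3] 50.48
w before None f [ 0.4  1.9 -0.3] 51.76
w before None f [0.1 0.9 0.3] 53.04
318.0 (np.float64(306.5), 13) 53.5333
```

View pics/w5.png

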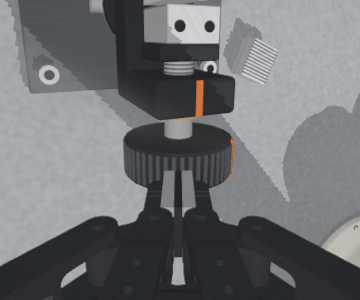

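The stripe is at the far right edge of the rim, pixel (231,158), about 307° by both estimates. One more full stroke, then measure and do a partial one.

Run:
```python
from t import *
cyc(img=False)
bot.movel(P(.05,0),v=.1)
m=bot.camera_model("wrist"); im=bot.get_image("wrist"); w=angle(im,m,.003)[0]; print(w,side())
w=w if w>180 else 360
need=360-w-0
if 6<need<30:
    h=np.radians(need)*.035/2+.0005; bot.movel(P(.037,-h),v=.08); bot.movel(P(.0344,-h),v=.02); bot.movel(P(.0344,h),v=.04); bot.movel(P(.045,h),v=.1)
# look from tool vertical
p,q=pose(0,.075); bot.movel(p,q,v=.06)
m=bot.camera_model("wrist"); im=bot.get_image("wrist"); print(angle(im,m,.003),side(),bot.current_clock())
pickle.dump((im,m),open("e.pkl","wb"))
print("top proj",proj(W+.035*nrm(0)-.007*AY,m),proj(W+.035*nrm(0)+.013*AY,m))
cv2.imwrite("pics/w6.png",cv2.resize(im[60:260,150:370],None,fx=2.5,fy=2.5))
```

```text
w before None f [ 0.   1.5 -0.1] 54.78
336.0 (np.float64(330.2), 12)
(np.float64(3.0000000000000004), np.float64(0.7777777777777778)) (np.float64(357.4), 14) 57.6667
top proj [260.97780165 204.66597005] [260.94381411 234.87950047]
```

View pics/w6.png

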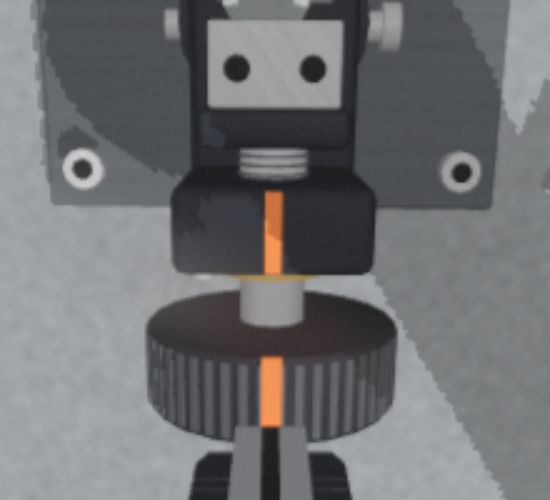

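The stripe (col 271) lines up with the wheel centre (272) and the cheek line (273), within about 1°. I'll retreat and check the coupon.

Run:
```python
from t import *
p,q=pose(0,.19); bot.movel(p,q,v=.15)
im=bot.get_image("wrist"); print(side(),bot.current_clock(),[(np.round(d['uv']),round(d['p'],2)) for d in bot.landmark_of("wrist","specimen")[:2]])
cv2.imwrite("pics/w7.png",cv2.resize(im[0:260,110:400],None,fx=2,fy=2))
```

```text
(np.float64(358.2), 15) 58.6833 [(array([254.,  76.]), 0.53)]
```

View pics/w7.png

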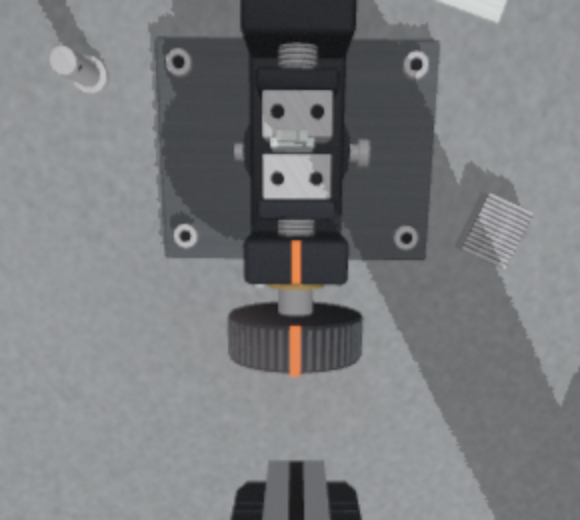

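The stripe at (295,350) lines up with the cheek line at (296,262). The coupon still stands between the jaws at about (293,140), with a small gap. The clevis pin and spare jaw are in place. I'll sign off.

```bash
python3 -c "
from station import bot
print(bot.sign_off(),bot.current_clock())"
```

```text
the job is handed in; nothing more can be done
the job is handed in; nothing more can be done
```

I loosened the marked handwheel by two full turns and handed the job in at about 59 s on the robot's clock, inside the 70 s limit. I used the closed fingertip in straight strokes across the rim, mostly pushing with about 4–7 N, and never pinched the wheel.

**Last checks**
- **Turns:** tracked camera angles ran roughly 94 → 186 → 323 → 465 → 667 → 720°, so I count two full turns.
- **Mark:** in the last wrist pictures the stripe lines up with the orange line on the cheek, within about 1°. The automatic estimates scattered a little more: 3.0° from the wrist camera, 357.4° and then 358.2° from the side camera.
- **Coupon:** it still stands between the jaws, with a small gap now visible.
- **Clevis pin and spare jaw:** they look unmoved in the last picture.

**What went wrong or was not checked**
- **Slipped strokes:** the first few strokes tilted the tool with the wheel and mostly slipped, and the wheel may briefly have gone backward. Two short presses reached 11 N or less. Switching to straight strokes fixed the slipping.
- **Plain handwheel:** I never touched it and kept clear of it, but I did not measure its angle.
- **Other loose items:** the broken half, wrench, caliper, platen and sample cylinders were not checked individually at the end. The arm stayed clear of them.

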